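# Touch-mix a tall vial on the vortex mixer

### The arm

A 6-joint arm with a two-finger parallel gripper is mounted at the origin on a cart in front of the work surface, level with it; the furniture and walls round the work are solid. World frame = base frame: x ahead of the robot, y to its left, z up, the work surface at z = 0. Lengths are in m, angles in rad, forces in N, time in s.
With the tool pointing down it reaches from about 0.325 to 0.775 m from the base axis. Payload 5.5 kg.
Tool frame: the origin (TCP) lies at the very end of the fingers, on their centre line; the grasp point (between the pads) lies 19 mm behind it; z points along the fingers, y is the line along which they close (so a half turn about z gives the same grasp; the last joint's range is limited). The gripper opens to 88 mm and grips with 3 to 60 N. Pads are 20 mm wide; open, the fingers measure 115 mm over their backs; the gripper's body (75 mm by 178 mm) begins 61 mm behind the grasp point.
Start: joints at [-1.319, 0.091, 1.231, -0, 1.82, -0.057], TCP at [0.182, -0.572, 0.196] pointing down, gripper open.
Joint ranges: [-2.87, 2.87], [-0.86, 2.18], [0.17, 2.46], [-1.51, 4.65], [0.06, 2.69], [-2.65, 2.65]. Speed limits (rad/s): [2.57, 2.57, 3.01, 3.14, 3.14, 3.14].

### API

Orientations are given as a unit quaternion [x, y, z, w].
In Python, from workcell import monitor, vision, job, nets gives the robot as it stands.
- The arm moves only by the tool arm_command, never from a script. Its argument "increments" is a list of rows, each an object of numbers: "tx", "ty", "tz": the shift along the tool's x, y, z in cm; "wx", "wy", "wz": the turn, a rotation vector about the tool's x, y, z in degrees. A call has 1 to 12 rows; each row shifts and turns the commanded pose from where the row before left it, along the tool's axes as they then stand; what a row does not reach is not made up. A row lasts 1/8 s, in which the tool goes at most 62.5 mm and 10.7 degrees, less where a joint would pass 70% of its speed; a pose out of reach is approached as far as the arm can. A call with a gripper value outside its range is refused whole. "grip" is the opening, from 0 (shut) to 1 (fully open), set as the call begins (left out, the last holds). The fingers move at their own pace and stop on an object; the grip force is fixed at half the most. Time passes only in rows, so rows that do not move let the fingers close. It gives the time, the measured TCP pose, the force, the opening and the grip force at its end, in the units of the state.
- monitor.sense(): the state, without advancing time (a new reading comes with each control period).
- vision.grab_frame(name): name is "scene" or "top" or "wrist"; returns a dict with "frame" (480x640x3 uint8, red, green, blue), "z_map" (480x640 float32, m along the optical axis (not along the pixel's ray), 0 where there is no reading), "intrinsics" (3x3 intrinsics, pixels), "rvec" (rotation vector, rad) and "tvec" (3), from world to camera coordinates, as OpenCV has them; the wrist camera has in their place "tool_from_camera" (4x4, takes a point from camera to tool coordinates, whose origin is the TCP and whose axes are the flange's). Camera axes: x right, y down, z forward; pixel columns grow to the right and rows downward; lengths in m; the calibration is good to about 2 mm. A picture is of the moment at which its call begins: read the wrist's pose just before it.
- job.finish_job(): hands the job in; it is judged then, once.
Trained networks look in a picture, given as the dict that the camera call returned (one of the last four; its "shot" number tells which), for a name from the list of things; names that differ only in an ending like _2 or _b are one class to them, and where a whole thing is asked for, a point or a joint stands for the part that bears it (a point fixed in the world has none). Each returns a list of dicts, best first, with "confidence" (0 to 1); they miss things now and then, are a little off and sometimes report something else, mostly with a low value. They report only what shows in the picture. A call takes as long as a camera call. They do not tell look-alikes from the thing itself.
- nets.recognise(thing, picture): "centre" ([x, y, z] in m, in world coordinates, good to about 4 mm: the middle of the surface that is visible of it).
- nets.cut_out(thing, picture): "mask" (480x640 bool, what is visible of it).
The state is a dict: "time": time; "q": joint angles; "dq": joint speeds; "joint_torque": joint torques, N m; "tcp_pos": TCP position; "tcp_rot": TCP orientation; "contact_force": force on the tool from outside, world axes, zero at the start; "torque": the same for the moment, N m; "opening": finger opening in m; "grasp_force": force on a finger pad.
Only numpy, scipy, OpenCV 4.12 (cv2) and the standard library are available. Lean on these libraries where they do the work, as an engineer would, in place of code of your own. Each camera call takes 0.05 s, during which the arm holds its last target. There are 200 camera calls.

### The job

Turn the mixer's speed knob clockwise until its pointer stands on the one long mark of the scale and let go of it. Then pick up the tall slim vial, stand it upright in the mixer's sprung cup and press it straight down, firmly but gently (about 15 N), until the cup meets its stop; finish while still gripping the vial and holding the cup down on its stop. Leave the other bottles standing where they are.

Things in the scene. Friction and masses are not known exactly. Their poses are not given: they have to be found in the camera images.
- mixer: vortex mixer, a white box with a grey deck, fixed to the table, 190 mm along its own x, 130 mm along its y; deck 65 mm above the table. Origin at the centre of its underside on the table, z up, its x runs from the knob end (nearer the robot) to the cup end. Knob axis at x = -55 mm, cup axis at x = +45 mm, both at y = 0, both vertical.
- speed_knob (a joint): angle of the speed knob in rad, 0 to 4.71, grows clockwise as seen from above; about 0.03 N m of friction, stays where it is left. The scale has 11 marks 0.471 rad apart; the one long, thick mark is at 2.83 rad. At the start the knob stands 0.4 to 1.4 rad short of it.
- knob_grip (a point): point on the knob's axis at the height to grip, 82 mm above the table. The black knob is a disc of 45 mm diameter (66 to 72 mm above the table) with an upright grip bar across it, 40 mm long, 13 mm thick, top 92 mm above the table; keep the fingertips 2 mm or more above the disc. Take the bar across its thickness with fingers opened about 40 mm: the cup's rim is 71 mm from the knob axis.
- knob_pointer (a point): outer end of the pointer line on the knob's bar, 20 mm from the knob axis, at the height of knob_grip; the bar runs from here through the axis. Turns with the knob.
- speed_mark (a point): outer part of the long mark on the deck, 40 mm from the knob axis; the pointer must point to it.
- cup (a joint): how far the sprung cup is pressed down, in m: 0 at rest, 0.010 on its hard stop. The spring pushes up with 3 N at the start and 8 N at the stop (500 N/m).
- cup_seat (a point): centre of the inner floor of the black rubber cup, where the vial's foot stands; 87 mm above the table at rest. Moves with the cup.
- cup_rim (a point): centre of the cup's mouth, 24 mm above the seat, 111 mm above the table at rest; outer diameter 58 mm; the inside narrows from 50 mm at the rim to 36 mm at the seat.
- tall_vial: the tall slim clear vial with white screw cap, 30 mm diameter, 103 mm tall, loose, about 40 g, standing on the table; the tallest of the four loose things. Origin at the centre of its underside, z up its axis. Grip it from above with its middle 60 to 80 mm above its foot, with about 40 N so that it does not slip when pressed.
- short_vial: bystander: short vial with white cap, 32 mm diameter, 74 mm tall, loose; origin at the centre of its underside
- jar: bystander: wide white-capped jar, 44 mm diameter, 78 mm tall, loose; origin at the centre of its underside
- dropper: bystander: small brown dropper bottle with orange teat, 21 mm diameter, 78 mm tall, loose; origin at the centre of its underside
There are look-alikes about, which are no part of the job. There is more than one size of the mixer; the job needs the largest.

How it is judged:
By the outcome, as a careful person would: the job done as asked, in the order asked, and still so for the second after the job is handed in, while the arm keeps its last pose, push and grip.
It also fails if it takes over 58 s, if anything falls off the work surface, if the arm or the gripper's body presses on something with over 40 N, if the wrist force passes 120 N, or if a joint passes its speed limit or range.

## Working session

There is one attempt and no reset: what is moved stays moved. The work goes in short steps, Python scripts to look and compute and a tool call to move; the robot and the scene stay as the last step left them, time stands still between calls to the robot, and variables do not carry over. Pictures are saved under pics/ and viewed, at most 10 in all, crops included, and the job is handed in when it is done.

Besides the shell and the picture viewer there is one more tool, called after "Request:" in YAML: its name, and indented under it one key for each argument. arm_command: Moves the arm, as the interface text tells. Its arguments: {"type":"object","properties":{"increments":{"type":"array"},"grip":{"type":"number"}},"required":["increments"]}

```bash
mkdir -p pics; ls
cat > h.py <<'E'
import numpy as np, cv2
from scipy.spatial.transform import Rotation as R
from workcell import monitor, vision, job, nets
def cam(name):
    s=monitor.sense(); p=vision.grab_frame(name); p['K']=np.array(p['intrinsics'],float)
    if 'rvec' in p:
        r=R.from_rotvec(np.ravel(p['rvec'])).as_matrix(); T=np.eye(4); T[:3,:3]=r.T; T[:3,3]=-r.T@np.ravel(p['tvec'])
    else:
        W=np.eye(4); W[:3,:3]=R.from_quat(s['tcp_rot']).as_matrix(); W[:3,3]=s['tcp_pos']; T=W@np.array(p['tool_from_camera'])
    p['T']=T; return p
def cloud(p):
    v,u=np.mgrid[0:480,0:640]; z=p['z_map']; K=p['K']
    c=np.stack([(u-K[0,2])*z/K[0,0],(v-K[1,2])*z/K[1,1],z],-1)
    w=c@p['T'][:3,:3].T+p['T'][:3,3]; w[z==0]=np.nan; return w
def px(p,X):
    c=(np.atleast_2d(X)-p['T'][:3,3])@p['T'][:3,:3]; q=c@p['K'].T; return q[:,:2]/q[:,2:]
def ray(p,u,v,z):
    d=p['T'][:3,:3]@np.linalg.solve(p['K'],[u,v,1.]); o=p['T'][:3,3]; return o+d*(z-o[2])/d[2]
def save(p,n): cv2.imwrite('pics/'+n,cv2.cvtColor(p if isinstance(p,np.ndarray) else p['frame'],cv2.COLOR_RGB2BGR))
E
python3 - <<'E'
from h import *
for n in ['top','scene']:
    p=cam(n); save(p,n+'1.png')
    print(n,'campos',p['T'][:3,3].round(3))
    for t in ['mixer','speed_knob','cup','tall_vial','short_vial','jar','dropper']:
        for r in nets.recognise(t,p): print(t,round(r['confidence'],2),np.round(r['centre'],3),px(p,r['centre']).round(0)[0])
s=monitor.sense(); print(s['tcp_rot'],s['time'],s['opening'])
E
```

```text
pics
top campos [0.305 0.039 1.239]
mixer 0.91 [0.523 0.169 0.066] [267. 234.]
mixer 0.72 [0.393 0.366 0.048] [166. 298.]
mixer 0.65 [0.59  0.364 0.043] [174. 201.]
speed_knob 0.94 [0.477 0.178 0.072] [261. 256.]
speed_knob 0.6 [0.356 0.384 0.049] [155. 317.]
speed_knob 0.57 [0.555 0.385 0.05 ] [162. 217.]
cup 0.97 [0.578 0.17  0.092] [267. 203.]
cup 0.86 [0.422 0.371 0.068] [161. 282.]
cup 0.52 [0.625 0.363 0.07 ] [173. 181.]
cup 0.43 [0.481 0.177 0.073] [262. 254.]
tall_vial 0.74 [ 0.577 -0.248  0.078] [480. 210.]
short_vial 0.89 [ 0.445 -0.246  0.075] [481. 277.]
jar 0.61 [ 0.573 -0.121  0.082] [416. 210.]
dropper 0.52 [ 0.462 -0.116  0.045] [411. 269.]
scene campos [0.066 0.873 0.852]
mixer 0.8 [0.515 0.199 0.068] [272. 278.]
mixer 0.73 [0.58  0.386 0.045] [190. 337.]
mixer 0.55 [0.38  0.385 0.046] [283. 379.]
speed_knob 0.74 [0.473 0.189 0.081] [293. 277.]
speed_knob 0.64 [0.575 0.16  0.099] [256. 245.]
speed_knob 0.62 [0.551 0.389 0.046] [201. 343.]
speed_knob 0.61 [0.352 0.387 0.05 ] [297. 385.]
speed_knob 0.34 [ 0.438 -0.247  0.042] [391. 187.]
cup 0.85 [0.576 0.161 0.101] [256. 245.]
cup 0.81 [0.621 0.356 0.073] [180. 308.]
cup 0.55 [0.426 0.358 0.071] [268. 349.]
tall_vial 0.97 [ 0.579 -0.252  0.055] [342. 167.]
short_vial 0.72 [ 0.437 -0.247  0.044] [391. 187.]
short_vial 0.21 [0.577 0.156 0.098] [257. 244.]
jar 0.87 [ 0.568 -0.106  0.048] [320. 200.]
dropper 0.75 [ 0.464 -0.108  0.035] [359. 216.]
[ 9.88105137e-01  1.53779832e-01 -3.19371831e-06  3.08510265e-05] 0.8 0.08804079621740099
```

View both.

View pics/top1.png

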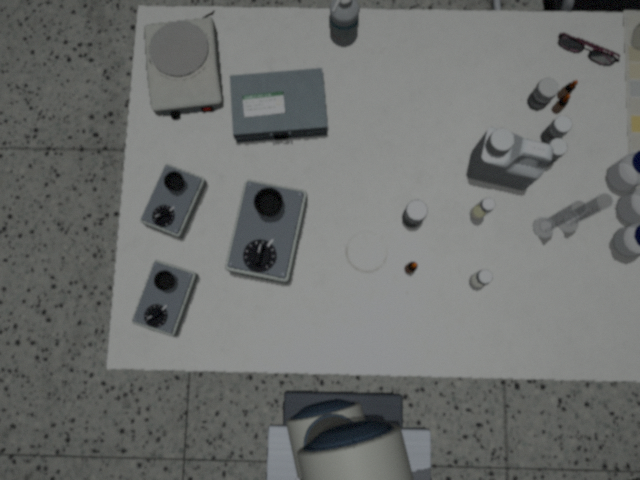

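View pics/scene1.png

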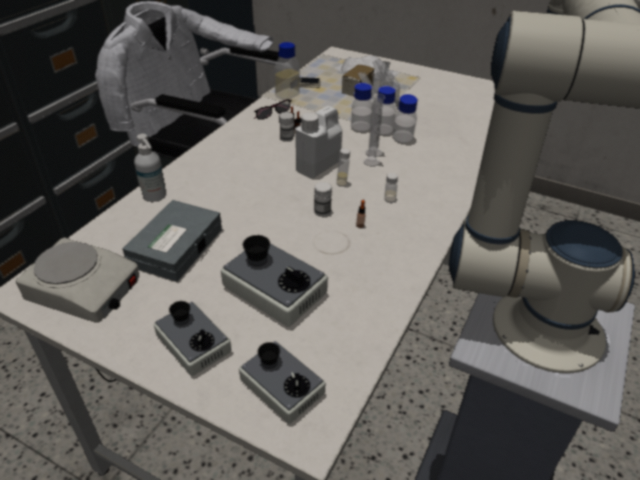

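Top view: the candidates for the mixer are the large one (267,234) and two smaller ones (174,201) and (166,298). I choose the large one. For the tall vial they are the vials at (484,208) and (482,277), jar (415,212), dropper (411,268), and the distant bottles (545,93), (560,127) and (557,148). I choose (484,208), seen in the scene view at (343,167), and will check it in a close crop.

Run:
```python
from h import *
p=cam('top'); w=cloud(p)
m=(abs(w[...,2]-0.065)<0.006)&(abs(w[...,0]-.52)<.14)&(abs(w[...,1]-.17)<.11)
n,l,st,c=cv2.connectedComponentsWithStats(m.astype(np.uint8)); i=1+np.argmax(st[1:,4]); m=l==i
r=cv2.minAreaRect((w[m][:,:2]*1000).astype(np.float32)); print('deck',r,'z',np.median(w[m][:,2]),'box',cv2.boxPoints(r).round(0).tolist())
s=cam('scene'); ws=cloud(s)
for n,P,W in(('top',p,w),('scene',s,ws)):
  for t in ['tall_vial','cup','speed_knob']:
    k=nets.cut_out(t,P)
    for q in k[:2]:
        X=W[q['mask']]; X=X[~np.isnan(X[:,0])]
        print(n,t,round(q['confidence'],2),len(X),'zmax',np.percentile(X[:,2],[5,98]).round(3),'med',np.median(X,0).round(3),'top',np.median(X[X[:,2]>np.percentile(X[:,2],80)],0).round(3))
a=cv2.resize(p['frame'][170:290,220:320],(400,480),interpolation=cv2.INTER_CUBIC)
b=cv2.resize(s['frame'][130:230,300:400],(390,480),interpolation=cv2.INTER_CUBIC)
save(np.hstack([a,b]),'crop1.png')
```

```text
deck ((533.8482666015625, 172.51242065429688), (124.963134765625, 184.3645782470703), 79.72321319580078) z 0.06466076241171614 box [[432.0, 127.0], [613.0, 95.0], [636.0, 218.0], [454.0, 250.0]]
top tall_vial 0.57 356 zmax [0.009 0.106] med [ 0.579 -0.251  0.083] top [ 0.582 -0.256  0.104]
top cup 0.86 676 zmax [0.083 0.113] med [0.583 0.167 0.093] top [0.585 0.168 0.111]
top cup 0.77 326 zmax [0.057 0.08 ] med [0.428 0.367 0.065] top [0.429 0.365 0.078]
top speed_knob 0.95 417 zmax [0.068 0.094] med [0.48  0.18  0.073] top [0.479 0.183 0.092]
top speed_knob 0.5 205 zmax [0.045 0.067] med [0.558 0.382 0.052] top [0.56  0.385 0.065]
scene tall_vial 0.93 384 zmax [0.    0.101] med [ 0.573 -0.248  0.052] top [ 0.573 -0.25   0.097]
scene tall_vial 0.26 382 zmax [0.065 0.092] med [0.471 0.188 0.073] top [0.472 0.184 0.09 ]
scene cup 0.83 523 zmax [0.084 0.111] med [0.574 0.161 0.098] top [0.57  0.17  0.108]
scene cup 0.81 403 zmax [0.057 0.078] med [0.422 0.36  0.067] top [0.418 0.365 0.076]
scene speed_knob 0.76 370 zmax [0.065 0.092] med [0.471 0.188 0.074] top [0.472 0.183 0.09 ]
scene speed_knob 0.76 223 zmax [0.046 0.065] med [0.551 0.385 0.05 ] top [0.552 0.385 0.063]
```

View pics/crop1.png

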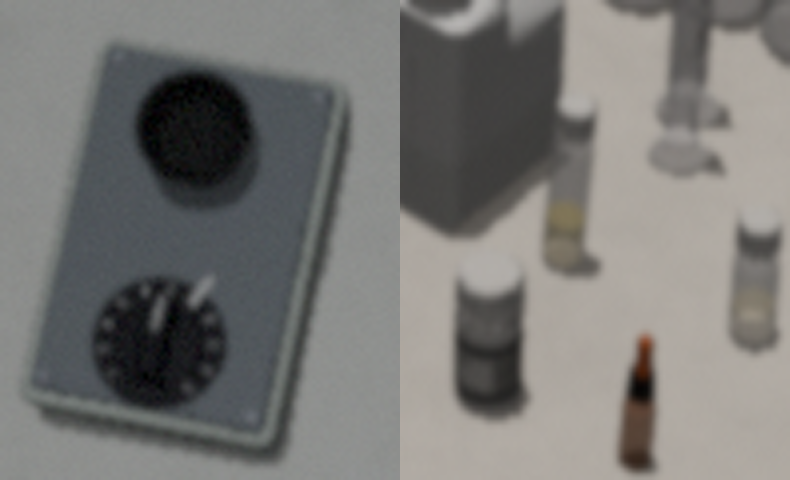

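The crop confirms the choices. In its left half, the large mixer's knob is at about (160,343), with its pointer at (158,312), short of the long mark at (202,290). In its right half, the tall slim vial (575,180) is about 103 mm tall. I'll move the wrist camera over the knob.

Request:
arm_command:
  increments:
    - {"tx": 3.66,"ty": -4.47,"tz": -0.6}
    - {"tx": 3.66,"ty": -4.47,"tz": -0.6}
    - {"tx": 3.66,"ty": -4.47,"tz": -0.6}
    - {"tx": 3.66,"ty": -4.47,"tz": -0.6}
    - {"tx": 3.66,"ty": -4.47,"tz": -0.6}
    - {"tx": 3.66,"ty": -4.47,"tz": -0.6}
    - {"tx": 3.66,"ty": -4.47,"tz": -0.6}
    - {"tx": 3.66,"ty": -4.47,"tz": -0.6}
    - {"tx": 3.66,"ty": -4.47,"tz": -0.6}
    - {"tx": 3.66,"ty": -4.47,"tz": -0.6}
    - {"tx": 3.66,"ty": -4.47,"tz": -0.6}
    - {"tx": 3.66,"ty": -4.47,"tz": -0.6}

```text
schema error: expected keys tx, ty, tz, wx, wy, wz
```

Request:
arm_command:
  increments:
    - {"tx": 3.66,"ty": -4.47,"tz": -0.6}
    - {"tx": 3.66,"ty": -4.47,"tz": -0.6}
    - {"wz": -10}
    - {"wz": -10}
    - {"wz": -10}
    - {"wz": -10}
    - {"wz": -10}
    - {"wz": -10}
    - {"wz": -10}
    - {"wz": -10}
    - {"wz": -10}
    - {"wz": -10}
  grip: 0.45

```text
schema error: expected keys tx, ty, tz, wx, wy, wz
```

Request:
arm_command:
  increments:
    - {"wz": -10}
    - {"wz": -10}
    - {"wz": -10}
    - {"wz": -10}
    - {"wz": -10}
    - {"wz": -10}
    - {}

```text
schema error: expected keys tx, ty, tz, wx, wy, wz
```

Run:
```python
from h import *
p=cam('wrist'); save(p,'w1.png'); s=monitor.sense()
print(s['tcp_pos'],R.from_quat(s['tcp_rot']).as_matrix()[:,0].round(3),np.round(s['q'],2),s['time'],s['opening'],s['contact_force'])
print(np.array(p['tool_from_camera']).round(3))
for t in ['knob_grip','speed_knob','knob_pointer','speed_mark','cup','mixer']:
  for r in nets.recognise(t,p)[:2]: print(t,round(r['confidence'],2),np.round(r['centre'],3),px(p,r['centre']).round(0)[0])
```

```text
[ 0.18231838 -0.57165356  0.19616391] [ 0.953  0.304 -0.   ] [-1.32  0.09  1.23 -0.    1.82 -0.06] 1.25 0.08797898059866005 [ 0.35325113 -0.32976615 -0.2625111 ]
[[-0.    -0.961 -0.277  0.076]
 [ 1.    -0.    -0.    -0.001]
 [ 0.    -0.277  0.961 -0.189]
 [ 0.     0.     0.     1.   ]]
```

View pics/w1.png

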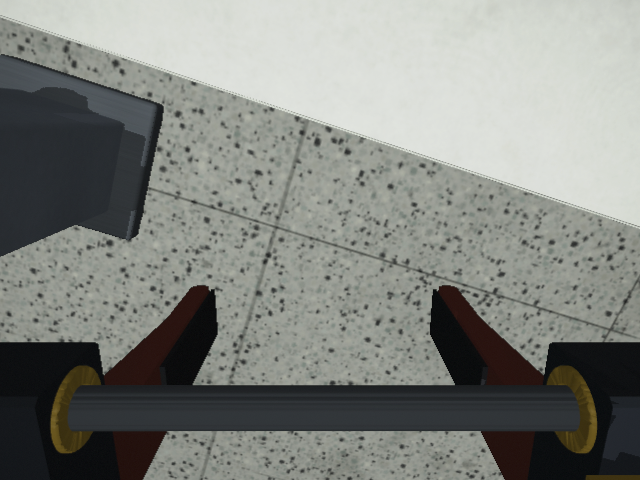

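The picture shows only the floor and the fingers: every row needs all six keys, so no move was made. I'll repeat the moves with complete rows.

Request:
arm_command:
  increments:
    - {"tx": 3.66,"ty": -4.47,"tz": -0.6,"wx": 0,"wy": 0,"wz": 0}
    - {"tx": 3.66,"ty": -4.47,"tz": -0.6,"wx": 0,"wy": 0,"wz": 0}
    - {"tx": 3.66,"ty": -4.47,"tz": -0.6,"wx": 0,"wy": 0,"wz": 0}
    - {"tx": 3.66,"ty": -4.47,"tz": -0.6,"wx": 0,"wy": 0,"wz": 0}
    - {"tx": 3.66,"ty": -4.47,"tz": -0.6,"wx": 0,"wy": 0,"wz": 0}
    - {"tx": 3.66,"ty": -4.47,"tz": -0.6,"wx": 0,"wy": 0,"wz": 0}
    - {"tx": 3.66,"ty": -4.47,"tz": -0.6,"wx": 0,"wy": 0,"wz": 0}
    - {"tx": 3.66,"ty": -4.47,"tz": -0.6,"wx": 0,"wy": 0,"wz": 0}
    - {"tx": 3.66,"ty": -4.47,"tz": -0.6,"wx": 0,"wy": 0,"wz": 0}
    - {"tx": 3.66,"ty": -4.47,"tz": -0.6,"wx": 0,"wy": 0,"wz": 0}
    - {"tx": 3.66,"ty": -4.47,"tz": -0.6,"wx": 0,"wy": 0,"wz": 0}
    - {"tx": 3.66,"ty": -4.47,"tz": -0.6,"wx": 0,"wy": 0,"wz": 0}

```text
time: 3.05
tcp_pos: [0.4381, 0.0749, 0.2687]
tcp_rot: [0.988, 0.154, 0.001, 0.0]
contact_force: [0.9, -0.5, 0.7]
opening: 0.088
grasp_force: 0.0
```

Request:
arm_command:
  increments:
    - {"tx": 3.66,"ty": -4.47,"tz": -0.6,"wx": 0,"wy": 0,"wz": 0}
    - {"tx": 3.66,"ty": -4.47,"tz": -0.6,"wx": 0,"wy": 0,"wz": 0}
    - {"tx": 0,"ty": 0,"tz": 0,"wx": 0,"wy": 0,"wz": -10}
    - {"tx": 0,"ty": 0,"tz": 0,"wx": 0,"wy": 0,"wz": -10}
    - {"tx": 0,"ty": 0,"tz": 0,"wx": 0,"wy": 0,"wz": -10}
    - {"tx": 0,"ty": 0,"tz": 0,"wx": 0,"wy": 0,"wz": -10}
    - {"tx": 0,"ty": 0,"tz": 0,"wx": 0,"wy": 0,"wz": -10}
    - {"tx": 0,"ty": 0,"tz": 0,"wx": 0,"wy": 0,"wz": -10}
    - {"tx": 0,"ty": 0,"tz": 0,"wx": 0,"wy": 0,"wz": -10}
    - {"tx": 0,"ty": 0,"tz": 0,"wx": 0,"wy": 0,"wz": -10}
    - {"tx": 0,"ty": 0,"tz": 0,"wx": 0,"wy": 0,"wz": -10}
    - {"tx": 0,"ty": 0,"tz": 0,"wx": 0,"wy": 0,"wz": -10}
  grip: 0.45

```text
time: 4.55
tcp_pos: [0.4803, 0.1803, 0.2802]
tcp_rot: [0.515, 0.857, 0.0, 0.0]
contact_force: [0.1, 0.4, 0.1]
opening: 0.0398
grasp_force: 0.0
```

Request:
arm_command:
  increments:
    - {"tx": 0,"ty": 0,"tz": 0,"wx": 0,"wy": 0,"wz": -10}
    - {"tx": 0,"ty": 0,"tz": 0,"wx": 0,"wy": 0,"wz": -10}
    - {"tx": 0,"ty": 0,"tz": 0,"wx": 0,"wy": 0,"wz": -10}
    - {"tx": 0,"ty": 0,"tz": 0,"wx": 0,"wy": 0,"wz": -10}
    - {"tx": 0,"ty": 0,"tz": 0,"wx": 0,"wy": 0,"wz": -10}
    - {"tx": 0,"ty": 0,"tz": 0,"wx": 0,"wy": 0,"wz": -10}
    - {"tx": 0,"ty": 0,"tz": 0,"wx": 0,"wy": 0,"wz": 0}

```text
time: 5.42
tcp_pos: [0.4803, 0.1802, 0.2802]
tcp_rot: [0.021, 1.0, 0.0, 0.0]
contact_force: [-0.6, -0.1, 0.3]
opening: 0.0392
grasp_force: 0.0
```

Run:
```python
from h import *
p=cam('wrist'); save(p,'w2.png'); s=monitor.sense()
np.save('w2z.npy',p['z_map']);np.save('w2T.npy',p['T']);np.save('w2K.npy',p['K'])
print(s['tcp_pos'],R.from_quat(s['tcp_rot']).as_matrix().round(3).tolist(),np.round(s['q'],2),s['time'],s['opening'],s['contact_force'])
for t in ['knob_grip','knob_pointer','speed_mark','cup','mixer']:
  for r in nets.recognise(t,p)[:2]: print(t,round(r['confidence'],2),np.round(r['centre'],3),px(p,r['centre']).round(0)[0])
k=nets.cut_out('speed_knob',p)[0]['mask']; w=cloud(p); b=k&(w[...,2]>.085); X=w[b]
print('bar',len(X),cv2.minAreaRect((X[:,:2]*1000).astype(np.float32)),np.median(X[:,2]), X.mean(0))
```

```text
[0.48031528 0.1803075  0.28023648] [[-0.999, 0.044, 0.0], [0.044, 0.999, 0.0], [-0.0, 0.0, -1.0]] [ 0.29 -0.11  1.28  0.    1.97 -1.23] 5.475 0.03959293054166912 [ 0.28232107 -0.34350217 -0.52968138]
knob_grip 0.73 [0.551 0.382 0.056] [526. 261.]
knob_grip 0.71 [0.358 0.38  0.054] [542.  55.]
knob_pointer 0.92 [0.554 0.381 0.05 ] [522. 263.]
knob_pointer 0.88 [0.481 0.187 0.071] [330. 204.]
speed_mark 0.82 [0.514 0.181 0.061] [325. 235.]
speed_mark 0.81 [0.393 0.366 0.042] [517.  98.]
cup 0.93 [0.421 0.368 0.068] [529. 129.]
cup 0.69 [0.621 0.358 0.066] [501. 330.]
mixer 0.93 [0.389 0.362 0.047] [514.  93.]
mixer 0.82 [0.581 0.359 0.046] [496. 287.]
bar 0 ((0.0, 0.0), (0.0, 0.0), 0.0) nan [nan nan nan]
  return _methods._mean(a, axis=axis, dtype=dtype,
  ret = ret.dtype.type(ret / rcount)
<stdin>:8: RuntimeWarning: Mean of empty slice.
  ret = um.true_divide(
```

View pics/w2.png

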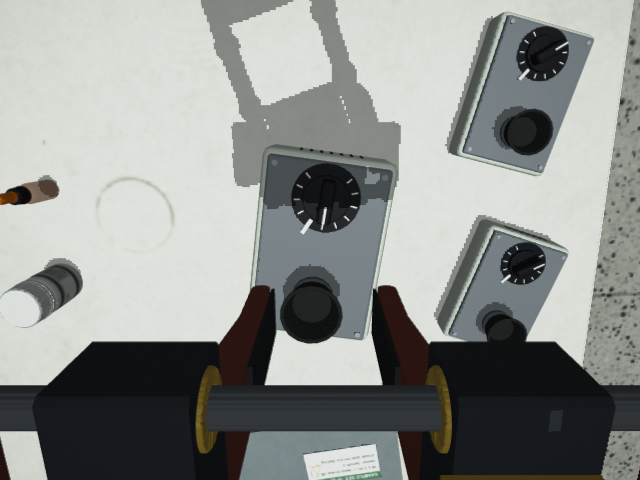

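The picture shows the big mixer's knob at (327,198), its white pointer line at (324,217) and the long mark at (307,226). The cup is at (311,308).

Run:
```python
from h import *
p={'z_map':np.load('w2z.npy'),'T':np.load('w2T.npy'),'K':np.load('w2K.npy')}
w=cloud(p); im=cv2.cvtColor(cv2.imread('pics/w2.png'),cv2.COLOR_BGR2GRAY)
v,u=np.mgrid[0:480,0:640]
box=(u>280)&(u<375)&(v>150)&(v<245)
b=box&(w[...,2]>.083); X=w[b]
r=cv2.minAreaRect((X[:,:2]*1000).astype(np.float32)); print('bar',len(X),r,X.mean(0).round(4))
ev,V=np.linalg.eigh(np.cov(X[:,:2].T)); d=V[:,1]*np.sign(V[0,1]); print('bar yaw',np.degrees(np.arctan2(d[1],d[0])))
dk=box&(abs(w[...,2]-.069)<.003)&(im<80)
print('disc?',cv2.minEnclosingCircle((w[dk][:,:2]*1000).astype(np.float32)))
n,l,st,c=cv2.connectedComponentsWithStats((box&(im>170)).astype(np.uint8))
for i in range(1,n):
    if st[i,4]>6:
        P=w[l==i]; print(c[i].round(1),st[i,4],np.nanmean(P,0).round(4), ray(p,*c[i],.065).round(4))
# cup rim
r_=(u>270)&(u<350)&(v>265)&(v<345)&(w[...,2]>.105)&(w[...,2]<.118); print('rim',cv2.minEnclosingCircle((w[r_][:,:2]*1000).astype(np.float32)))
m=(u>240)&(u<400)&(v>140)&(v<345)&(abs(w[...,2]-.065)<.004)
print('deck',cv2.minAreaRect((w[m][:,:2]*1000).astype(np.float32)),np.median(w[m][:,2]))
```

```text
bar 645 ((476.23223876953125, 183.33114624023438), (12.960113525390625, 39.816341400146484), 78.6034164428711) [0.4753 0.1834 0.0916]
bar yaw -11.474397979085943
disc? ((463.2624206542969, 184.38949584960938), 46.1885871887207)
[353.4 206.6] 7 [0.4853 0.2092 0.067 ] [0.4857 0.2093 0.065 ]
[323.5 218. ] 41 [0.4902 0.1806 0.0895] [0.4956 0.1804 0.065 ]
[346.5 218. ] 8 [0.4963 0.2023 0.0663] [0.4966 0.2024 0.065 ]
[306.  226.2] 70 [0.5026 0.1633 0.0665] [0.503  0.1632 0.065 ]
rim ((574.6392211914062, 165.31117248535156), 28.83012580871582)
deck ((530.2636108398438, 173.63287353515625), (118.23877716064453, 177.83680725097656), 79.7249755859375) 0.0651822021602046
```

Request:
arm_command:
  increments:
    - {"tx": 0.42,"ty": 0.28,"tz": 0,"wx": 0,"wy": 0,"wz": 0}
    - {"tx": 0,"ty": 0,"tz": 4.5,"wx": 0,"wy": 0,"wz": 8.9}
    - {"tx": 0,"ty": 0,"tz": 4.5,"wx": 0,"wy": 0,"wz": 0}
    - {"tx": 0,"ty": 0,"tz": 4.5,"wx": 0,"wy": 0,"wz": 0}
    - {"tx": 0,"ty": 0,"tz": 4.5,"wx": 0,"wy": 0,"wz": 0}
    - {"tx": 0,"ty": 0,"tz": 1.2,"wx": 0,"wy": 0,"wz": 0}
    - {"tx": 0,"ty": 0,"tz": 1.2,"wx": 0,"wy": 0,"wz": 0}
    - {"tx": 0,"ty": 0,"tz": 0,"wx": 0,"wy": 0,"wz": 0}
    - {"tx": 0,"ty": 0,"tz": 0,"wx": 0,"wy": 0,"wz": 0}

```text
time: 6.9
tcp_pos: [0.4771, 0.1836, 0.0779]
tcp_rot: [0.098, 0.995, 0.001, 0.001]
contact_force: [0.2, -0.3, 0.2]
opening: 0.0395
grasp_force: 0.0
```

Request:
arm_command:
  increments:
    - {"tx": 0,"ty": 0,"tz": 0,"wx": 0,"wy": 0,"wz": 0}
    - {"tx": 0,"ty": 0,"tz": 0,"wx": 0,"wy": 0,"wz": 0}
    - {"tx": 0,"ty": 0,"tz": 0,"wx": 0,"wy": 0,"wz": 0}
    - {"tx": 0,"ty": 0,"tz": 0,"wx": 0,"wy": 0,"wz": 0}
    - {"tx": 0,"ty": 0,"tz": 0,"wx": 0,"wy": 0,"wz": 0}
  grip: 0

```text
time: 7.52
tcp_pos: [0.4762, 0.1832, 0.0761]
tcp_rot: [0.098, 0.995, -0.0, -0.0]
contact_force: [0.0, -1.0, -0.2]
opening: 0.0006
grasp_force: 0.0
```

Run:
```python
from h import *
s=monitor.sense(); M=R.from_quat(s['tcp_rot']).as_matrix(); print(s['tcp_pos'],'bar yaw',np.degrees(np.arctan2(-M[1,0],-M[0,0])),s['opening'],s['grasp_force'],s['contact_force'],s['torque'],np.round(s['q'],2))
```

```text
[0.47621805 0.18324345 0.07610256] bar yaw -11.206766830639458 0.0006279272310034973 0.0 [ 0.01728525 -0.95149892 -0.20327497] [ 0.06766409 -0.12460257  0.0299734 ] [ 0.3  -0.14  1.67  0.    1.61 -1.07]
```

Run:
```python
from h import *
a=cam('wrist'); b=cam('scene')
save(np.hstack([cv2.resize(a['frame'],(400,300)),cv2.resize(b['frame'][210:310,230:363],(400,300),interpolation=cv2.INTER_CUBIC)]),'c2.png')
s=monitor.sense(); print(s['opening'],s['grasp_force'])
w=cloud(b); print(px(b,s['tcp_pos']))
```

```text
0.0008372576820536381 0.0
[[292.67458248 276.52670135]]
```

View pics/c2.png

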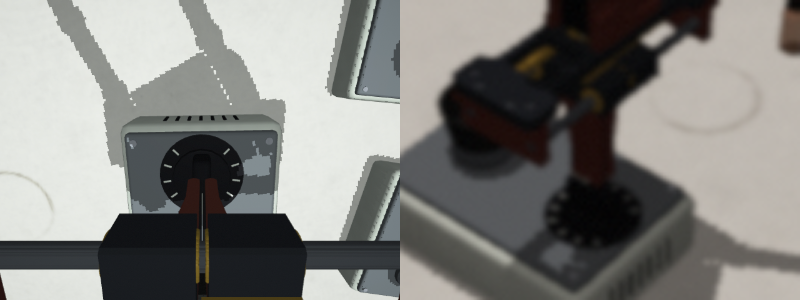

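The left half (wrist view) shows the fingers shut at (201,180), with the bar's end above them at (201,160). The right half (scene view) shows the tips at (590,180), over the cup side of the knob disc at (595,215). So they missed the bar, and I'll measure why.

Run:
```python
from h import *
s=monitor.sense(); tp=np.array(s['tcp_pos'])
for n in ['wrist','scene','top']:
    p=cam(n); w=cloud(p); d=w-tp; rr=np.hypot(d[...,0],d[...,1])
    near=rr<.035
    print(n, 'hist z', [(round(float(z),3),int((near&(abs(w[...,2]-z)<.002)).sum())) for z in np.arange(.062,.14,.004)])
    for lo,hi in [(.066,.0735),(.074,.086),(.086,.095),(.096,.12)]:
        X=w[near&(w[...,2]>lo)&(w[...,2]<hi)]
        if len(X)>5: print(lo,hi,len(X),'mean',X.mean(0).round(4),'min',X.min(0).round(3),'max',X.max(0).round(3))
    if n=='wrist':
        v,u=np.mgrid[0:480,0:640]
        for vv in range(200,345,10): print(vv,[(w[vv,uu,:]*1000).round(0).tolist() for uu in (308,322,336)])
```

```text
wrist hist z [(0.062, 205), (0.066, 7100), (0.07, 1500), (0.074, 1861), (0.078, 70), (0.082, 67), (0.086, 76), (0.09, 583), (0.094, 424), (0.098, 0), (0.102, 43), (0.106, 166), (0.11, 190), (0.114, 195), (0.118, 203), (0.122, 223), (0.126, 246), (0.13, 268), (0.134, 296), (0.138, 357)]
0.066 0.0735 6362 mean [0.4697 0.1844 0.0693] min [0.443 0.149 0.066] max [0.507 0.218 0.073]
0.074 0.086 217 mean [0.4574 0.1872 0.0801] min [0.455 0.174 0.074] max [0.475 0.201 0.086]
0.086 0.095 1042 mean [0.4646 0.1859 0.0914] min [0.456 0.179 0.086] max [0.496 0.193 0.094]
0.096 0.12 797 mean [0.465  0.1862 0.1119] min [0.462 0.177 0.102] max [0.47  0.195 0.12 ]
200 [[438.0, 184.0, 56.0], [439.0, 191.0, 56.0], [440.0, 197.0, 56.0]]
210 [[442.0, 183.0, 60.0], [443.0, 190.0, 60.0], [444.0, 196.0, 61.0]]
220 [[445.0, 183.0, 66.0], [446.0, 189.0, 67.0], [448.0, 196.0, 65.0]]
230 [[450.0, 182.0, 66.0], [452.0, 188.0, 65.0], [453.0, 195.0, 66.0]]
240 [[454.0, 181.0, 68.0], [455.0, 187.0, 71.0], [457.0, 194.0, 68.0]]
250 [[458.0, 180.0, 73.0], [457.0, 187.0, 81.0], [461.0, 193.0, 71.0]]
260 [[458.0, 181.
[... 919 characters left out ...]
0735 186 mean [0.4717 0.1917 0.0695] min [0.443 0.157 0.066] max [0.509 0.215 0.073]
0.074 0.086 76 mean [0.4699 0.1876 0.0808] min [0.453 0.177 0.074] max [0.495 0.193 0.086]
0.086 0.095 83 mean [0.47   0.1854 0.0896] min [0.453 0.176 0.086] max [0.493 0.195 0.094]
0.096 0.12 96 mean [0.469  0.1882 0.1108] min [0.46  0.176 0.099] max [0.486 0.195 0.12 ]
top hist z [(0.062, 61), (0.066, 117), (0.07, 22), (0.074, 1), (0.078, 0), (0.082, 0), (0.086, 0), (0.09, 0), (0.094, 0), (0.098, 0), (0.102, 0), (0.106, 0), (0.11, 0), (0.114, 0), (0.118, 0), (0.122, 0), (0.126, 0), (0.13, 0), (0.134, 0), (0.138, 0)]
0.066 0.0735 60 mean [0.4551 0.1843 0.068 ] min [0.445 0.162 0.066] max [0.464 0.214 0.072]
```

Run:
```python
from h import *
def tips(p,tag,tp,M):
    w=cloud(p); t=(w-tp)@M
    f=(abs(t[...,0])<.03)&(abs(t[...,1])<.06)&(t[...,2]<.012)&(t[...,2]>-.07)
    X=t[f]
    print(tag,len(X))
    for z in np.arange(-.06,.012,.004):
        Y=X[abs(X[:,2]-z)<.002]
        if len(Y): print(round(float(z),3),len(Y),Y.min(0).round(3),Y.max(0).round(3))
s=monitor.sense(); 
p={'z_map':np.load('w2z.npy'),'T':np.load('w2T.npy'),'K':np.load('w2K.npy')}
M2=np.array([[-0.999,0.044,0],[0.044,0.999,0],[0,0,-1]]); tips(p,'w2 open40',np.array([0.4803,0.1803,0.2802]),M2)
print(s['opening'],s['grasp_force'])
```

```text
w2 open40 4624
-0.06 537 [-0.01  -0.029 -0.062] [ 0.013  0.03  -0.058]
-0.056 465 [-0.01  -0.029 -0.058] [ 0.012  0.03  -0.054]
-0.052 420 [-0.009 -0.028 -0.054] [ 0.012  0.029 -0.05 ]
-0.048 425 [-0.01  -0.028 -0.05 ] [ 0.013  0.029 -0.046]
-0.044 373 [-0.009 -0.028 -0.046] [ 0.012  0.029 -0.042]
-0.04 346 [-0.01  -0.028 -0.042] [ 0.012  0.029 -0.038]
-0.036 327 [-0.009 -0.028 -0.038] [ 0.012  0.029 -0.034]
-0.032 295 [-0.009 -0.028 -0.034] [ 0.012  0.029 -0.03 ]
-0.028 219 [-0.009 -0.028 -0.03 ] [ 0.012  0.029 -0.026]
-0.024 2 [ 0.01  -0.02  -0.026] [ 0.011  0.025 -0.026]
0.0003042089101173526 0.0
```

The depth maps show the fingertips really end about 25 mm behind the reported TCP: they stand at about 0.101 m while the TCP reads 0.076, so they closed above the bar. I'll open, go down 21 mm to put the tips at about 0.080, and close again.

Request:
arm_command:
  increments:
    - {"tx": 0,"ty": 0,"tz": 0,"wx": 0,"wy": 0,"wz": 0}
    - {"tx": 0,"ty": 0,"tz": 0,"wx": 0,"wy": 0,"wz": 0}
    - {"tx": 0,"ty": 0,"tz": 0,"wx": 0,"wy": 0,"wz": 0}
    - {"tx": 0,"ty": 0,"tz": 0,"wx": 0,"wy": 0,"wz": 0}
    - {"tx": 0,"ty": 0,"tz": 0.7,"wx": 0,"wy": 0,"wz": 0}
    - {"tx": 0,"ty": 0,"tz": 0.7,"wx": 0,"wy": 0,"wz": 0}
    - {"tx": 0,"ty": 0,"tz": 0.7,"wx": 0,"wy": 0,"wz": 0}
    - {"tx": 0,"ty": 0,"tz": 0,"wx": 0,"wy": 0,"wz": 0}
    - {"tx": 0,"ty": 0,"tz": 0,"wx": 0,"wy": 0,"wz": 0}
  grip: 0.45

```text
time: 8.9
tcp_pos: [0.4763, 0.1833, 0.0552]
tcp_rot: [0.098, 0.995, 0.0, 0.0]
contact_force: [0.6, 0.5, -0.2]
opening: 0.0394
grasp_force: 0.0
```

Request:
arm_command:
  increments:
    - {"tx": 0,"ty": 0,"tz": 0,"wx": 0,"wy": 0,"wz": 0}
    - {"tx": 0,"ty": 0,"tz": 0,"wx": 0,"wy": 0,"wz": 0}
    - {"tx": 0,"ty": 0,"tz": 0,"wx": 0,"wy": 0,"wz": 0}
    - {"tx": 0,"ty": 0,"tz": 0,"wx": 0,"wy": 0,"wz": 0}
  grip: 0

```text
time: 9.4
tcp_pos: [0.4762, 0.1828, 0.0553]
tcp_rot: [0.098, 0.995, -0.0, 0.0]
contact_force: [-0.6, -1.5, 0.9]
opening: 0.0128
grasp_force: 30.0
```

Request:
arm_command:
  increments:
    - {"tx": 0,"ty": 0,"tz": 0,"wx": 0,"wy": 0,"wz": 4.3}
    - {"tx": 0,"ty": 0,"tz": 0,"wx": 0,"wy": 0,"wz": 4.3}
    - {"tx": 0,"ty": 0,"tz": 0,"wx": 0,"wy": 0,"wz": 4.3}
    - {"tx": 0,"ty": 0,"tz": 0,"wx": 0,"wy": 0,"wz": 4.3}
    - {"tx": 0,"ty": 0,"tz": 0,"wx": 0,"wy": 0,"wz": 4.3}
    - {"tx": 0,"ty": 0,"tz": 0,"wx": 0,"wy": 0,"wz": 4.2}
    - {"tx": 0,"ty": 0,"tz": 0,"wx": 0,"wy": 0,"wz": 0}
    - {"tx": 0,"ty": 0,"tz": 0,"wx": 0,"wy": 0,"wz": 0}

```text
time: 10.4
tcp_pos: [0.4764, 0.1831, 0.0554]
tcp_rot: [0.316, 0.949, -0.0, 0.0]
contact_force: [0.2, -1.7, 1.7]
opening: 0.0128
grasp_force: 30.0
```

```bash
cat > k.py <<'E'
from h import *
s=monitor.sense(); M=R.from_quat(s['tcp_rot']).as_matrix(); print(s['tcp_pos'],'tool bar yaw',np.degrees(np.arctan2(-M[1,0],-M[0,0])),s['opening'],s['contact_force'],s['time'])
p=cam('wrist'); w=cloud(p); im=cv2.cvtColor(p['frame'],cv2.COLOR_RGB2GRAY)
d=np.hypot(w[...,0]-.4762,w[...,1]-.1832)
b=(d<.024)&(w[...,2]>.087)&(w[...,2]<.095)
if b.sum()>30:
    X=w[b]; r=cv2.minAreaRect((X[:,:2]*1000).astype(np.float32)); ev,V=np.linalg.eigh(np.cov(X[:,:2].T)); q=V[:,1]*np.sign(V[0,1]); print('bar',r,np.degrees(np.arctan2(q[1],q[0])))
    c=np.array(r[0])/1000
else: c=np.array([.4762,.1832])
m=(d<.05)&(im>120)&(w[...,2]<.1)
n,l,st,cc=cv2.connectedComponentsWithStats(m.astype(np.uint8))
for i in range(1,n):
    if st[i,4]>15:
        P=w[l==i]; g=P.mean(0)[:2]-c; ev,V=np.linalg.eigh(np.cov(P[:,:2].T)); q=V[:,1]*np.sign(V[0,1]); print(cc[i].round(1),st[i,4],P.mean(0).round(4),'r',np.hypot(*g).round(4),'ang',np.degrees(np.arctan2(g[1],g[0])).round(1),'pca',np.degrees(np.arctan2(q[1],q[0])).round(1),np.sqrt(ev).round(4))
E
python3 k.py
```

```text
[0.47641233 0.18310347 0.05535749] tool bar yaw -36.83953593962521 0.01284448828453776 [ 0.2418744  -1.70819147  1.72840587] 10.4
bar ((477.2852783203125, 186.9459686279297), (29.140913009643555, 40.225677490234375), 70.12025451660156) -36.96868761156748
[289.5 187.8] 1661 [4.341e-01 1.911e-01 2.000e-04] r 0.0434 ang 174.5 pca 79.6 [0.0032 0.0148]
[288.3 219.6] 1938 [0.4406 0.1906 0.0569] r 0.0369 ang 174.3 pca 79.8 [0.0015 0.0198]
[371.4 200.6] 22 [0.454  0.2255 0.0653] r 0.045 ang 121.1 pca 15.3 [0.0006 0.0006]
[343.5 240.7] 39 [0.4608 0.206  0.0666] r 0.0252 ang 131.0 pca -54.7 [0.0004 0.0017]
[411.6 273.8] 2569 [0.4914 0.2208 0.0652] r 0.0367 ang 67.3 pca -19.0 [0.0048 0.0094]
[368.9 255.6] 37 [0.4728 0.2108 0.0664] r 0.0243 ang 100.7 pca -77.6 [0.0004 0.0017]
[264.1 279.3] 38 [0.4541 0.1677 0.0665] r 0.0301 ang -140.4 pca 33.8 [0.0004 0.0017]
[383.6 279.7] 43 [0.4857 0.2096 0.0664] r 0.0241 ang 69.6 pca 70.1 [0.0005 0.0017]
[262.6 305.8] 36 [0.4635 0.1592 0.0666] r 0.031 ang -116.5 pca 63.0 [0.0004 0.0017]
[383.8 306.6] 38 [0.4963 0.2024 0.0667] r 0.0245 ang 39.1 pca 43.8 [0.0005 0.0017]
[323.4 369.7] 848 [0.5036 0.1632 0.0714] r 0.0355 ang -42.1 pca -36.5 [0.0045 0.0125]
[400.6 338.8] 110 [0.5149 0.1992 0.0651] r 0.0395 ang 18.0 pca 52.2 [0.0006 0.0048]
```

Run:
```python
import numpy as np
from scipy.optimize import least_squares
P=np.array([[.4608,.2060],[.4728,.2108],[.4857,.2096],[.4963,.2024],[.4541,.1677],[.4635,.1592]])
k=np.array([0,1,2,3,10,9])
f=lambda v:(v[:2]+v[2]*np.c_[np.cos(v[3]-.471*k),np.sin(v[3]-.471*k)]-P).ravel()*1e3
r=least_squares(f,[.476,.183,.028,2.18]); print(r.x,r.fun.round(2),'mark yaw',np.degrees(r.x[3]-2.83))
```

```text
[0.47654238 0.18347033 0.02751687 2.17788108] [ 0.04  0.07  0.01 -0.07 -0.11 -0.14  0.09  0.12 -0.12  0.02  0.08 -0.  ] mark yaw -37.363661785404204
```

Request:
arm_command:
  increments:
    - {"tx": 0,"ty": 0,"tz": 0,"wx": 0,"wy": 0,"wz": 0.5}
    - {"tx": 0,"ty": 0,"tz": 0,"wx": 0,"wy": 0,"wz": 0}
    - {"tx": 0,"ty": 0,"tz": 0,"wx": 0,"wy": 0,"wz": 0}

```text
time: 10.82
tcp_pos: [0.4764, 0.1831, 0.0553]
tcp_rot: [0.321, 0.947, -0.0, 0.0]
contact_force: [0.1, -2.7, 2.4]
opening: 0.0126
grasp_force: 30.0
```

Request:
arm_command:
  increments:
    - {"tx": 0,"ty": 0,"tz": 0,"wx": 0,"wy": 0,"wz": 0}
    - {"tx": 0,"ty": 0,"tz": 0,"wx": 0,"wy": 0,"wz": 0}
    - {"tx": 0,"ty": 0,"tz": 0,"wx": 0,"wy": 0,"wz": 0}
    - {"tx": 0,"ty": 0,"tz": 0,"wx": 0,"wy": 0,"wz": 0}
    - {"tx": 0,"ty": 0,"tz": -4,"wx": 0,"wy": 0,"wz": 0}
    - {"tx": 0,"ty": 0,"tz": -6,"wx": 0,"wy": 0,"wz": 0}
    - {"tx": 0,"ty": 0,"tz": -6,"wx": 0,"wy": 0,"wz": 0}
    - {"tx": 0,"ty": 0,"tz": -6,"wx": 0,"wy": 0,"wz": 0}
    - {"tx": 0,"ty": 0,"tz": 0,"wx": 0,"wy": 0,"wz": 0}
    - {"tx": 0,"ty": 0,"tz": 0,"wx": 0,"wy": 0,"wz": 0}
  grip: 0.45

```text
time: 12.08
tcp_pos: [0.4763, 0.1833, 0.2744]
tcp_rot: [0.321, 0.947, -0.0, -0.0]
contact_force: [0.7, -0.4, -0.9]
opening: 0.0394
grasp_force: 0.0
```

```bash
python3 k.py; python3 -c "
from h import *
p=cam('wrist'); w=cloud(p); r=(w[...,2]>.106)&(w[...,2]<.118)&(np.hypot(w[...,0]-.5746,w[...,1]-.1653)<.045); print('rim',r.sum(),cv2.minEnclosingCircle((w[r][:,:2]*1000).astype(np.float32)))
q=px(p,[.4765,.1835,.08])[0].astype(int); print(q)
save(cv2.resize(p['frame'][q[1]-70:q[1]+110,q[0]-120:q[0]+120],(720,540),interpolation=cv2.INTER_CUBIC),'k3.png')"
```

```text
[0.47625054 0.18330238 0.27440574] tool bar yaw -37.404811074044666 0.039448314811012006 [ 0.7038955  -0.40628085 -0.90218518] 12.075
bar ((476.2910461425781, 183.1379852294922), (12.226471900939941, 40.422637939453125), 52.821929931640625) -37.04074219996165
[304.4 155.7] 380 [4.331e-01 1.911e-01 2.000e-04] r 0.044 ang 169.5 pca 79.7 [0.0027 0.0135]
[306.6 167.7] 286 [0.4409 0.1907 0.0574] r 0.0362 ang 167.9 pca 79.8 [0.001  0.0201]
[355.2 174.2] 241 [0.4722 0.2233 0.0651] r 0.0404 ang 95.9 pca -29.6 [0.0025 0.0071]
[336.7 236.7] 1400 [0.5092 0.1741 0.0659] r 0.0341 ang -15.3 pca 69.0 [0.0088 0.022 ]
rim 574 ((574.659912109375, 165.4885711669922), 28.788740158081055)
[324 207]
```

View pics/k3.png

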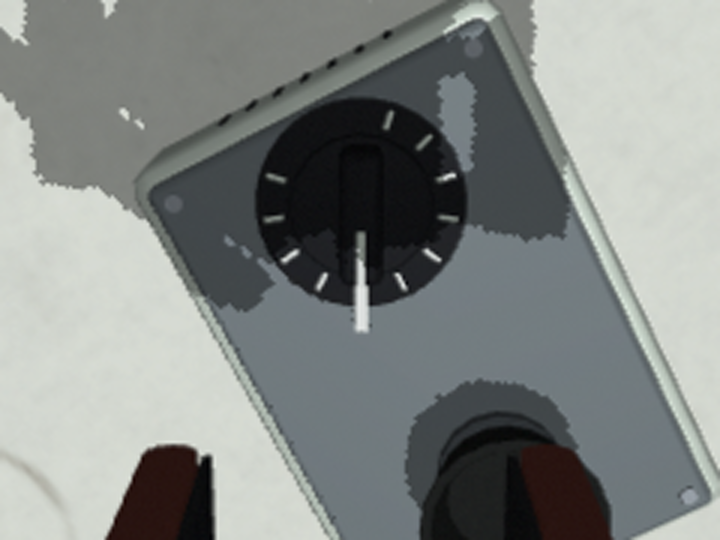

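The crop shows the pointer line (360,255) running straight into the long mark (362,310), aligned within about half a degree, and the knob is released. Next is the vial.

Request:
arm_command:
  increments:
    - {"tx": -4.29,"ty": -3.56,"tz": 0,"wx": 0,"wy": 0,"wz": 0}
    - {"tx": -4.29,"ty": -3.56,"tz": 0,"wx": 0,"wy": 0,"wz": 0}
    - {"tx": -4.29,"ty": -3.56,"tz": 0,"wx": 0,"wy": 0,"wz": 0}
    - {"tx": -4.29,"ty": -3.56,"tz": 0,"wx": 0,"wy": 0,"wz": 0}
    - {"tx": -4.29,"ty": -3.56,"tz": 0,"wx": 0,"wy": 0,"wz": 0}
    - {"tx": -4.29,"ty": -3.56,"tz": 0,"wx": 0,"wy": 0,"wz": 0}
    - {"tx": -4.29,"ty": -3.56,"tz": 0,"wx": 0,"wy": 0,"wz": 0}
    - {"tx": -4.29,"ty": -3.56,"tz": 0,"wx": 0,"wy": 0,"wz": 0}
    - {"tx": 0,"ty": 0,"tz": 0,"wx": 0,"wy": 0,"wz": 0}
    - {"tx": 0,"ty": 0,"tz": 0,"wx": 0,"wy": 0,"wz": 0}
  grip: 0.7

```text
time: 13.42
tcp_pos: [0.5755, -0.251, 0.2733]
tcp_rot: [0.321, 0.947, 0.0, -0.002]
contact_force: [1.3, 0.4, -0.5]
opening: 0.0616
grasp_force: 0.0
```

Run:
```python
from h import *
s=monitor.sense(); tp=np.array(s['tcp_pos']); M=R.from_quat(s['tcp_rot']).as_matrix(); print(tp,M[:,0].round(3),np.round(s['q'],2),s['time'],s['opening'])
p=cam('wrist'); save(p,'v1.png'); w=cloud(p); t=(w-tp)@M
for k in nets.cut_out('tall_vial',p)[:2]:
    X=w[k['mask']]; X=X[~np.isnan(X[:,0])]; c=X[X[:,2]>.097]; print('vial',round(k['confidence'],2),len(X),X[:,2].max().round(3))
    if len(c)>10: print('cap',cv2.minEnclosingCircle((c[:,:2]*1000).astype(np.float32)),c.mean(0).round(4)); 
f=(abs(t[...,0])<.03)&(abs(t[...,1])<.06)&(t[...,2]<.012)&(t[...,2]>-.05); print('tip',np.sort(t[f][:,2])[-20:].mean().round(4))
q=cam('top'); w=cloud(q); g=(np.hypot(w[...,0]-.577,w[...,1]+.252)<.22)&(w[...,2]>.02)&(w[...,2]<.24)
n,l,st,cc=cv2.connectedComponentsWithStats(g.astype(np.uint8))
for i in range(1,n):
    if st[i,4]>15: P=w[l==i]; print(st[i,4],P.min(0).round(3),P.max(0).round(3))
```

```text
[ 0.57546707 -0.25103196  0.273324  ] [-0.794  0.608  0.003] [-0.47  0.2   0.97  0.    1.97 -1.38] 13.425 0.061578332760597286
vial 0.68 1337 0.105
cap ((581.82568359375, -263.3862609863281), 12.885029792785645) [ 0.5812 -0.2629  0.1019]
tip -0.0264
736 [ 0.651 -0.289  0.02 ] [ 0.723 -0.238  0.143]
67 [ 0.639 -0.36   0.097] [ 0.659 -0.324  0.117]
153 [ 0.636 -0.357  0.02 ] [ 0.643 -0.324  0.1  ]
533 [ 0.542 -0.449  0.02 ] [ 0.588 -0.383  0.19 ]
504 [ 0.552 -0.144  0.02 ] [ 0.597 -0.102  0.085]
51 [ 0.579 -0.252  0.02 ] [ 0.6   -0.244  0.075]
106 [ 0.458 -0.128  0.02 ] [ 0.479 -0.107  0.084]
```

View pics/v1.png

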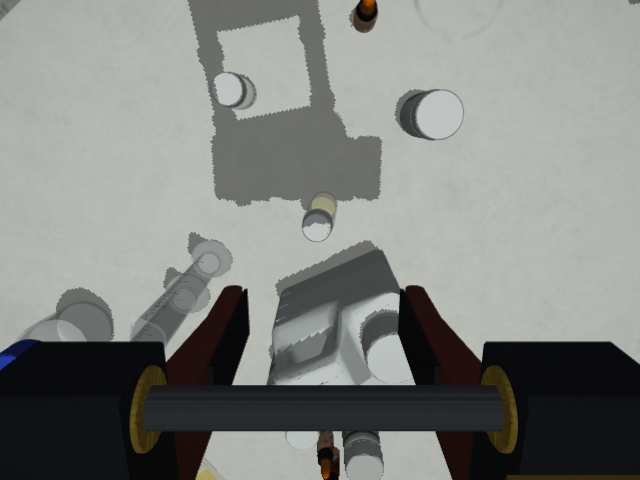

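The picture shows the tall vial with its foot at (322,205) and cap at (317,225). The jug is behind it at (340,310), a measuring cylinder at (205,260), the jar at (438,113) and the short vial at (230,88). I'll turn the gripper so its body lies along the jug's face, then measure again with the arm settled.

Request:
arm_command:
  increments:
    - {"tx": 0,"ty": 0,"tz": 0,"wx": 0,"wy": 0,"wz": -8}
    - {"tx": 0,"ty": 0,"tz": 0,"wx": 0,"wy": 0,"wz": -8}
    - {"tx": 0,"ty": 0,"tz": 0,"wx": 0,"wy": 0,"wz": -8}
    - {"tx": 0,"ty": 0,"tz": 0,"wx": 0,"wy": 0,"wz": 0}
    - {"tx": 0,"ty": 0,"tz": 0,"wx": 0,"wy": 0,"wz": 0}

```text
time: 14.2
tcp_pos: [0.5759, -0.2507, 0.2756]
tcp_rot: [0.118, 0.993, -0.0, 0.0]
contact_force: [0.2, -0.2, -1.3]
opening: 0.0618
grasp_force: 0.0
```

Run:
```python
from h import *
s=monitor.sense(); tp=np.array(s['tcp_pos']); M=R.from_quat(s['tcp_rot']).as_matrix(); print(tp,M[:,0].round(3),s['time'])
C=[]
for n in ['wrist','top','scene']:
    p=cam(n); w=cloud(p); 
    for k in nets.cut_out('tall_vial',p)[:2]:
        X=w[k['mask']]; X=X[~np.isnan(X[:,0])]; c=X[X[:,2]>.098]; print(n,round(k['confidence'],2),len(X),len(c))
        if len(c)>5: print(' cap',cv2.minEnclosingCircle((c[:,:2]*1000).astype(np.float32)),c.mean(0).round(4), 'tool',((c.mean(0)-tp)@M).round(4))
        for lo in np.arange(0,.1,.02):
            Y=X[(X[:,2]>lo)&(X[:,2]<lo+.02)]
            if len(Y)>5: print('  z',lo.round(2),len(Y),np.median(Y,0).round(4))
    t=(w-tp)@M
    if n=='wrist':
        g=(t[...,0]<-.02)&(t[...,0]>-.12)&(abs(t[...,1])<.12)&(w[...,2]>.03)&(w[...,2]<.24)&(t[...,2]>.01)
        print('jug nearest tool x',np.sort(t[g][:,0])[-20:][::5],'top z',w[g][:,2].max())
```

```text
[ 0.5758982  -0.25073318  0.2755866 ] [-0.972  0.234 -0.001] 14.2
wrist 0.69 1303 684
 cap ((581.97119140625, -263.4465026855469), 12.966531753540039) [ 0.5815 -0.2634  0.1019] tool [-0.0083 -0.0109  0.1737]
  z 0.0 86 [ 0.5735 -0.2502  0.0084]
  z 0.02 84 [ 0.5722 -0.2502  0.0296]
  z 0.04 103 [ 0.5716 -0.2516  0.049 ]
  z 0.06 202 [ 0.572  -0.2533  0.0749]
  z 0.08 153 [ 0.5725 -0.2566  0.092 ]
wrist 0.49 726 0
  z 0.0 94 [ 0.4691 -0.1261  0.0106]
  z 0.02 184 [ 0.4693 -0.1262  0.0346]
  z 0.04 264 [ 0.4671 -0.1237  0.0548]
  z 0.06 179 [ 0.4645 -0.1215  0.075 ]
jug nearest tool x [-0.07632372 -0.02129664 -0.02091737 -0.02018659] top z 0.17070022443598126
scene 0.97 379 37
 cap ((577.1656494140625, -262.7128601074219), 14.716221809387207) [ 0.5777 -0.2605  0.1007] tool [-0.0039 -0.0091  0.1749]
  z 0.0 52 [ 0.5755 -0.2486  0.0108]
  z 0.02 69 [ 0.575  -0.2495  0.0286]
  z 0.04 74 [ 0.5744 -0.2504  0.0493]
  z 0.06 83 [ 0.5734 -0.2525  0.0702]
  z 0.08 78 [ 0.5752 -0.2562  0.0919]
scene 0.23 537 262
 cap ((570.7304077148438, 165.0455780029297), 28.885963439941406) [0.5712 0.1634 0.1053] tool [0.1013 0.4016 0.1702]
  z 0.08 308 [0.5743 0.1588 0.0908]
```

Run:
```python
from h import *
from scipy.optimize import least_squares
for t,r0,zt in [('tall_vial',.015,.075),('jar',.022,.06)]:
    A=[]
    for n in ['wrist','scene']:
        p=cam(n); w=cloud(p); k=nets.cut_out(t,p)
        if not k: print(t,n,'none'); continue
        X=w[k[0]['mask']]; X=X[(X[:,2]>.006)&(X[:,2]<zt)]; X=X[np.hypot(*(X[:,:2]-np.median(X[:,:2],0)).T)<.03]; A.append((n,X))
    A.append(('both',np.vstack([a[1] for a in A])))
    for n,X in A:
        def f(v):
            c=v[:2]+np.outer(X[:,2],v[2:4]); return (np.hypot(*(X[:,:2]-c).T)-r0)*1e3
        q=least_squares(f,[*np.median(X[:,:2],0)+[.008,-.008],0,0],loss='soft_l1',f_scale=1.5)
        print(t,n,len(X),q.x[:2].round(4),'tilt deg',np.degrees(q.x[2:]).round(1),'med res mm',np.median(abs(f(q.x))).round(2),'at z=.1',(q.x[:2]+.1*q.x[2:]).round(4))
        q2=least_squares(lambda v:f([*v,0,0]),q.x[:2],loss='soft_l1',f_scale=1.5); print('   vertical',q2.x.round(4),np.median(abs(q2.fun)).round(2))
```

```text
tall_vial wrist 310 [ 0.5848 -0.2578] tilt deg [-1.4 -3.5] med res mm 0.09 at z=.1 [ 0.5824 -0.2639]
   vertical [ 0.5836 -0.2606] 0.36
tall_vial scene 258 [ 0.5822 -0.2592] tilt deg [-2.4 -4.6] med res mm 1.25 at z=.1 [ 0.5779 -0.2672]
   vertical [ 0.5805 -0.2624] 1.49
tall_vial both 568 [ 0.5834 -0.2589] tilt deg [-1.  -3.3] med res mm 0.88 at z=.1 [ 0.5817 -0.2647]
   vertical [ 0.5827 -0.2615] 0.93
jar wrist 540 [ 0.5486 -0.1552] tilt deg [ 1.3 -0.5] med res mm 3.75 at z=.1 [ 0.551  -0.1561]
   vertical [ 0.5494 -0.1555] 3.74
jar scene 306 [ 0.5685 -0.1251] tilt deg [ 0.1 -0.7] med res mm 1.2 at z=.1 [ 0.5686 -0.1263]
   vertical [ 0.5685 -0.1255] 1.24
jar both 846 [ 0.571  -0.1229] tilt deg [ 0.8 -0.1] med res mm 0.5 at z=.1 [ 0.5724 -0.1231]
   vertical [ 0.5715 -0.123 ] 0.47
```

The wrist fit is good to 0.1 mm. The vial's axis leans about 3.7°, nearly all in the closing plane, and the cap centre agrees with that. Its middle at the grip height (70 mm) is at (0.583, -0.262). I'll descend and grip with the true tip offset of 25 mm.

Request:
arm_command:
  increments:
    - {"tx": -0.97,"ty": -0.94,"tz": 0,"wx": 0,"wy": 0,"wz": 0}
    - {"tx": 0,"ty": 0,"tz": 5.5,"wx": 0,"wy": 0,"wz": 0}
    - {"tx": 0,"ty": 0,"tz": 5.5,"wx": 0,"wy": 0,"wz": 0}
    - {"tx": 0,"ty": 0,"tz": 5.5,"wx": 0,"wy": 0,"wz": 0}
    - {"tx": 0,"ty": 0,"tz": 5.5,"wx": 0,"wy": 0,"wz": 0}
    - {"tx": 0,"ty": 0,"tz": 1.5,"wx": 0,"wy": 0,"wz": 0}
    - {"tx": 0,"ty": 0,"tz": 1.5,"wx": 0,"wy": 0,"wz": 0}
    - {"tx": 0,"ty": 0,"tz": 0,"wx": 0,"wy": 0,"wz": 0}
    - {"tx": 0,"ty": 0,"tz": 0,"wx": 0,"wy": 0,"wz": 0}

```text
time: 16.02
tcp_pos: [0.5843, -0.2635, 0.0276]
tcp_rot: [0.117, 0.993, -0.001, 0.002]
contact_force: [-0.2, -0.3, 1.4]
opening: 0.0616
grasp_force: 0.0
```

Request:
arm_command:
  increments:
    - {"tx": 0,"ty": 0,"tz": 0,"wx": 0,"wy": 0,"wz": 0}
    - {"tx": 0,"ty": 0,"tz": 0,"wx": 0,"wy": 0,"wz": 0}
    - {"tx": 0,"ty": 0,"tz": 0,"wx": 0,"wy": 0,"wz": 0}
    - {"tx": 0,"ty": 0,"tz": 0,"wx": 0,"wy": 0,"wz": 0}
    - {"tx": 0,"ty": 0,"tz": 0,"wx": 0,"wy": 0,"wz": 0}
  grip: 0

```text
time: 16.65
tcp_pos: [0.5833, -0.2626, 0.0254]
tcp_rot: [0.117, 0.993, 0.0, 0.0]
contact_force: [-0.5, 1.0, 1.5]
opening: 0.0295
grasp_force: 29.5
```

Request:
arm_command:
  increments:
    - {"tx": 0,"ty": 0,"tz": -1.5,"wx": 0,"wy": 0,"wz": 0}
    - {"tx": 0,"ty": 0,"tz": -4,"wx": 0,"wy": 0,"wz": 0}
    - {"tx": 0,"ty": 0,"tz": -5,"wx": 0,"wy": 0,"wz": 0}
    - {"tx": 0,"ty": 0,"tz": -5,"wx": 0,"wy": 0,"wz": 0}
    - {"tx": 0,"ty": 0,"tz": -1.5,"wx": 0,"wy": 0,"wz": 0}
    - {"tx": 0,"ty": 0,"tz": 0,"wx": 0,"wy": 0,"wz": 0}
    - {"tx": 0,"ty": 0,"tz": 0,"wx": 0,"wy": 0,"wz": 0}
    - {"tx": 0,"ty": 0,"tz": 0,"wx": 0,"wy": 0,"wz": 0}

```text
time: 17.65
tcp_pos: [0.5824, -0.2625, 0.1925]
tcp_rot: [0.117, 0.993, 0.001, -0.002]
contact_force: [0.9, 0.0, 0.4]
opening: 0.0293
grasp_force: 29.5
```

```bash
cat > v.py <<'E'
from h import *
from scipy.optimize import least_squares
import sys
s=monitor.sense(); tp=np.array(s['tcp_pos']); M=R.from_quat(s['tcp_rot']).as_matrix(); print(tp,M.round(3).tolist(),s['time'],s['opening'],s['contact_force'])
P={}
for n in ['wrist','scene']:
    p=cam(n); P[n]=p; w=cloud(p); t=(w-tp)@M
    g=(abs(t[...,0])<.03)&(abs(t[...,1])<.03)&(t[...,2]>-.02)&(t[...,2]<.06)
    X=t[g]; print(n,len(X),'zmax',np.sort(X[:,2])[-30:][::10].round(4))
    k=nets.cut_out('tall_vial',p)
    X=t[g&(t[...,2]<.024)]
    if len(X)<20: continue
    f=lambda v:(np.hypot(*(X[:,:2]-v[:2]-np.outer(X[:,2],v[2:])).T)-.015)*1e3
    q=least_squares(f,[0,0,0,0],loss='soft_l1',f_scale=1.5); print('axis at tool z0',q.x[:2].round(4),'tilt deg',np.degrees(q.x[2:]).round(1),np.median(abs(q.fun)).round(2))
    if k: a=t[k[0]['mask']]; print('mask',k[0]['confidence'],'z range',np.nanpercentile(a[:,2],[1,99]).round(4))
a=P['wrist']['frame']; b=P['scene']; q=px(b,tp)[0].astype(int); c=b['frame'][max(q[1]-60,0):q[1]+60,max(q[0]-50,0):q[0]+50]
save(np.hstack([cv2.resize(a,(400,300)),cv2.resize(c,(250,300),interpolation=cv2.INTER_CUBIC)]),sys.argv[1])
E
python3 v.py g1.png
```

```text
[ 0.58240915 -0.26249904  0.1924736 ] [[-0.973, 0.232, -0.004], [0.232, 0.973, 0.002], [0.004, 0.001, -1.0]] 17.65 0.029260186953176847 [0.92522728 0.04538473 0.39339616]
wrist 1615 zmax [0.0232 0.0237 0.0244]
axis at tool z0 [-0.0004  0.0026] tilt deg [-0.7  3.1] 0.11
mask 0.58 z range [-0.0779  0.0202]
scene 205 zmax [0.0193 0.022  0.0241]
axis at tool z0 [ 0.0025 -0.0003] tilt deg [-0.7  1.1] 1.17
mask 0.67 z range [-0.0763  0.025 ]
```

View pics/g1.png

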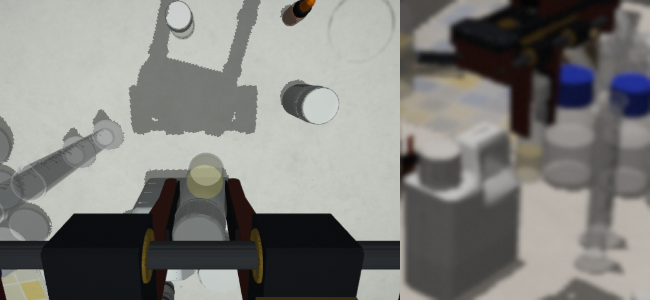

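The vial is held with its foot at (206,160) in the left view, about 4 mm towards +y and leaning about 3° in the closing plane. I'll carry it over the cup and measure again there.

Request:
arm_command:
  increments:
    - {"tx": 0.6,"ty": 2.3,"tz": 0,"wx": 0,"wy": 0,"wz": 0}
    - {"tx": 1.2,"ty": 4.65,"tz": 0,"wx": 0,"wy": 0,"wz": 0}
    - {"tx": 1.2,"ty": 4.65,"tz": 0,"wx": 0,"wy": 0,"wz": 0}
    - {"tx": 1.2,"ty": 4.65,"tz": 0,"wx": 0,"wy": 0,"wz": 0}
    - {"tx": 1.2,"ty": 4.65,"tz": 0,"wx": 0,"wy": 0,"wz": 0}
    - {"tx": 1.2,"ty": 4.65,"tz": 0,"wx": 0,"wy": 0,"wz": 0}
    - {"tx": 1.2,"ty": 4.65,"tz": 0,"wx": 0,"wy": 0,"wz": 0}
    - {"tx": 1.2,"ty": 4.65,"tz": 0,"wx": 0,"wy": 0,"wz": 0}
    - {"tx": 1.2,"ty": 4.65,"tz": 0,"wx": 0,"wy": 0,"wz": 0}
    - {"tx": 0.6,"ty": 2.3,"tz": 0,"wx": 0,"wy": 0,"wz": 0}
    - {"tx": 0.08,"ty": -0.34,"tz": 0,"wx": 0,"wy": 0,"wz": 0}
    - {"tx": 0,"ty": 0,"tz": 0,"wx": 0,"wy": 0,"wz": 0}

```text
time: 19.35
tcp_pos: [0.5729, 0.1656, 0.1954]
tcp_rot: [0.117, 0.993, -0.0, 0.0]
contact_force: [-0.3, -0.8, -0.9]
opening: 0.029
grasp_force: 29.5
```

Request:
arm_command:
  increments:
    - {"tx": 0,"ty": 0,"tz": 0,"wx": 0,"wy": 0,"wz": 0}
    - {"tx": 0,"ty": 0,"tz": 0,"wx": 0,"wy": 0,"wz": 0}

```text
time: 19.6
tcp_pos: [0.5735, 0.1649, 0.1953]
tcp_rot: [0.117, 0.993, 0.0, 0.0]
contact_force: [0.3, -0.7, -0.3]
opening: 0.0289
grasp_force: 29.5
```

```bash
python3 v.py g2.png
python3 - <<'E'
from h import *
# silhouette-based lean in the scene picture: compare the mask's centre line with a projected vertical line
s=monitor.sense(); tp=np.array(s['tcp_pos']); M=R.from_quat(s['tcp_rot']).as_matrix()
for n in ['scene','wrist']:
    p=cam(n); k=nets.cut_out('tall_vial',p)
    for q in k[:1]:
        m=q['mask']; v,u=np.nonzero(m); print(n,q['confidence'],m.sum(),u.min(),u.max(),v.min(),v.max())
        for r in range(v.min(),v.max()+1,4): print(r,u[v==r].min(),u[v==r].max(),end=' | ')
        print(); print('axis px',[ (z,px(p,tp+M@np.array([0,0,z])).round(1)[0].tolist()) for z in (-.045,0,.024)])
E
```

```text
[0.57350791 0.16488362 0.1952504 ] [[-0.972, 0.233, 0.0], [0.233, 0.972, 0.0], [-0.0, 0.0, -1.0]] 19.6 0.028934660178954512 [ 0.30780431 -0.73516514 -0.26406445]
wrist 1611 zmax [0.0231 0.0238 0.0242]
axis at tool z0 [-0.0004  0.0026] tilt deg [-0.6  3. ] 0.12
mask 0.73 z range [0.0822 0.1294]
scene 298 zmax [0.0212 0.0235 0.0246]
axis at tool z0 [0.0018 0.0002] tilt deg [-0.5  3.2] 0.8
mask 0.62 z range [-0.0763  0.0275]
scene 0.82 602 246 261 174 225
174 254 255 | 178 250 259 | 182 250 260 | 186 251 260 | 190 251 260 | 194 251 260 | 198 252 260 | 202 252 261 | 206 251 261 | 210 246 261 | 214 246 261 | 218 246 261 | 222 247 260 | 
axis px [(-0.045, [251.2, 190.7]), (0, [252.7, 209.7]), (0.024, [253.5, 219.5])]
wrist 0.76 9822 276 362 244 384
244 328 332 | 248 315 345 | 252 311 349 | 256 308 352 | 260 305 355 | 264 303 357 | 268 302 357 | 272 300 358 | 276 299 358 | 280 298 358 | 284 296 359 | 288 295 359 | 292 294 359 | 296 293 359 | 300 291 359 | 304 290 359 | 308 288 360 | 312 287 360 | 316 286 361 | 320 285 361 | 324 284 361 | 328 283 362 | 332 283 362 | 336 283 362 | 340 281 362 | 344 280 362 | 348 280 361 | 352 279 361 | 356 279 361 | 360 278 361 | 364 277 361 | 368 276 360 | 372 276 360 | 376 276 359 | 380 276 359 | 384 278 358 | 
axis px [(-0.045, [321.3, 333.7]), (0, [321.8, 287.8]), (0.024, [321.9, 270.5])]
```

Both cameras agree on a lean of 3.0° in the closing plane and 0.6° across it. I'll tilt the tool to bring the vial upright, centre its foot over the cup and go part of the way down.

Request:
arm_command:
  increments:
    - {"tx": -0.06,"ty": -0.17,"tz": 0,"wx": 3.0,"wy": 0.6,"wz": 0}
    - {"tx": -0.016,"ty": 0.078,"tz": 1.5,"wx": 0,"wy": 0,"wz": 0}
    - {"tx": -0.016,"ty": 0.078,"tz": 1.5,"wx": 0,"wy": 0,"wz": 0}
    - {"tx": -0.016,"ty": 0.078,"tz": 1.5,"wx": 0,"wy": 0,"wz": 0}
    - {"tx": 0,"ty": 0,"tz": 0,"wx": 0,"wy": 0,"wz": 0}
    - {"tx": 0,"ty": 0,"tz": 0,"wx": 0,"wy": 0,"wz": 0}
    - {"tx": 0,"ty": 0,"tz": 0,"wx": 0,"wy": 0,"wz": 0}

```text
time: 20.88
tcp_pos: [0.574, 0.1639, 0.151]
tcp_rot: [0.117, 0.993, -0.025, -0.008]
contact_force: [0.6, -0.2, -0.3]
opening: 0.0289
grasp_force: 29.5
```

```bash
cat > x.py <<'E'
from h import *
from scipy.optimize import least_squares
s=monitor.sense(); tp=np.array(s['tcp_pos']); M=R.from_quat(s['tcp_rot']).as_matrix(); print(tp,M.round(3).tolist(),s['time'],s['opening'],s['contact_force'])
p=cam('wrist'); w=cloud(p); t=(w-tp)@M
g=(abs(t[...,0])<.02)&(abs(t[...,1])<.022)&(t[...,2]>-.02)&(t[...,2]<.024)&(w[...,2]>.114)
X=w[g]; z0=tp[2]
f=lambda v:(np.hypot(*(X[:,:2]-v[:2]-np.outer(X[:,2]-z0,v[2:])).T)-.015)*1e3
q=least_squares(f,[*tp[:2],0,0],loss='soft_l1',f_scale=1); print(len(X),'axis at tcp z',q.x[:2].round(4),'at foot',(q.x[:2]-.0245*q.x[2:]).round(4),'world tilt deg',np.degrees(q.x[2:]).round(2),np.median(abs(q.fun)).round(2))
h=(w[...,2]>.107)&(w[...,2]<.115)&(np.hypot(w[...,0]-.5747,w[...,1]-.1655)<.034)&~g&(t[...,2]>.026); print('rim',h.sum(),cv2.minEnclosingCircle((w[h][:,:2]*1000).astype(np.float32)) if h.sum()>5 else '')
E
python3 x.py
```

```text
[0.57396416 0.16391476 0.15104191] [[-0.973, 0.231, -0.021], [0.232, 0.971, -0.048], [0.009, -0.052, -0.999]] 20.875 0.02887476547553253 [ 0.60568076 -0.23957604 -0.26121776]
1601 axis at tcp z [0.575  0.1664] at foot [0.575  0.1664] world tilt deg [-0.09 -0.02] 0.11
rim 1682 ((574.3792724609375, 165.6501922607422), 28.58858871459961)
```

Request:
arm_command:
  increments:
    - {"tx": 0.04,"ty": -0.09,"tz": 0,"wx": 0,"wy": 0,"wz": 0}
    - {"tx": -0.013,"ty": 0.063,"tz": 1.2,"wx": 0,"wy": 0,"wz": 0}
    - {"tx": -0.013,"ty": 0.063,"tz": 1.2,"wx": 0,"wy": 0,"wz": 0}
    - {"tx": -0.011,"ty": 0.052,"tz": 1.0,"wx": 0,"wy": 0,"wz": 0}
    - {"tx": 0,"ty": 0,"tz": 0,"wx": 0,"wy": 0,"wz": 0}
    - {"tx": 0,"ty": 0,"tz": 0,"wx": 0,"wy": 0,"wz": 0}
    - {"tx": 0,"ty": 0,"tz": 0,"wx": 0,"wy": 0,"wz": 0}

```text
time: 21.8
tcp_pos: [0.5733, 0.1631, 0.1167]
tcp_rot: [0.117, 0.993, -0.025, -0.008]
contact_force: [1.1, -0.0, -0.3]
opening: 0.0288
grasp_force: 29.5
```

Request:
arm_command:
  increments:
    - {"tx": -0.002,"ty": 0.01,"tz": 0.2,"wx": 0,"wy": 0,"wz": 0}
    - {"tx": -0.002,"ty": 0.01,"tz": 0.2,"wx": 0,"wy": 0,"wz": 0}
    - {"tx": -0.002,"ty": 0.01,"tz": 0.2,"wx": 0,"wy": 0,"wz": 0}
    - {"tx": 0,"ty": 0,"tz": 0,"wx": 0,"wy": 0,"wz": 0}
    - {"tx": 0,"ty": 0,"tz": 0,"wx": 0,"wy": 0,"wz": 0}

```text
time: 22.42
tcp_pos: [0.5732, 0.1631, 0.1106]
tcp_rot: [0.117, 0.993, -0.025, -0.008]
contact_force: [-0.9, 0.1, 2.8]
opening: 0.0291
grasp_force: 29.5
```

Request:
arm_command:
  increments:
    - {"tx": -0.002,"ty": 0.01,"tz": 0.2,"wx": 0,"wy": 0,"wz": 0}
    - {"tx": -0.002,"ty": 0.01,"tz": 0.2,"wx": 0,"wy": 0,"wz": 0}
    - {"tx": -0.002,"ty": 0.01,"tz": 0.2,"wx": 0,"wy": 0,"wz": 0}
    - {"tx": -0.002,"ty": 0.01,"tz": 0.2,"wx": 0,"wy": 0,"wz": 0}
    - {"tx": 0,"ty": 0,"tz": 0,"wx": 0,"wy": 0,"wz": 0}
    - {"tx": 0,"ty": 0,"tz": 0,"wx": 0,"wy": 0,"wz": 0}

```text
time: 23.18
tcp_pos: [0.5733, 0.163, 0.1029]
tcp_rot: [0.117, 0.993, -0.025, -0.008]
contact_force: [-1.4, -0.8, 7.1]
opening: 0.0294
grasp_force: 29.6
```

Request:
arm_command:
  increments:
    - {"tx": -0.001,"ty": 0.005,"tz": 0.1,"wx": 0,"wy": 0,"wz": 0}
    - {"tx": -0.001,"ty": 0.005,"tz": 0.1,"wx": 0,"wy": 0,"wz": 0}
    - {"tx": 0,"ty": 0,"tz": 0,"wx": 0,"wy": 0,"wz": 0}
    - {"tx": 0,"ty": 0,"tz": 0,"wx": 0,"wy": 0,"wz": 0}

```text
time: 23.68
tcp_pos: [0.5738, 0.1632, 0.1028]
tcp_rot: [0.117, 0.993, -0.025, -0.007]
contact_force: [-2.1, -0.6, 13.0]
opening: 0.0291
grasp_force: 29.7
```

```bash
python3 - <<'E'
from h import *
s=monitor.sense(); tp=np.array(s['tcp_pos']); print(tp,s['contact_force'],s['torque'],s['time'])
for n in ['wrist','scene','wrist']:
    p=cam(n); w=cloud(p); d=np.hypot(w[...,0]-.5747,w[...,1]-.1655)
    a=w[(d>.0255)&(d<.028)&(w[...,2]>.08)&(w[...,2]<.12)][:,2]; dk=w[(d>.04)&(d<.05)&(abs(w[...,2]-.065)<.01)][:,2]
    print(n,len(a),np.percentile(a,[50,80,90,95,98]).round(4),'deck',np.median(dk).round(4))
print(monitor.sense()['contact_force'])
E
python3 x.py
```

```text
[0.57380933 0.1631964  0.10275211] [-2.1297024 -0.6047521 12.9764138] [-0.12664467  0.31386928 -0.02228073] 23.675
wrist 956 [0.1011 0.1016 0.1019 0.1022 0.1024] deck 0.0652
scene 79 [0.0915 0.0978 0.0989 0.0992 0.0998] deck 0.0633
wrist 952 [0.1011 0.1017 0.1019 0.1021 0.1025] deck 0.0652
[-1.72842138 -0.11346482 12.77334945]
[0.57379533 0.16316943 0.10270806] [[-0.973, 0.232, -0.019], [0.232, 0.972, -0.048], [0.007, -0.051, -0.999]] 23.825 0.02950220803534181 [-1.72842138 -0.11346482 12.77334945]
417 axis at tcp z [0.5743 0.1655] at foot [0.5739 0.1653] world tilt deg [0.8  0.38] 0.12
rim 0
```

The rim is at 0.101 m, so the cup is on its stop, and the vial is upright within 1°. I'll push slightly further to reach about 15 N.

Request:
arm_command:
  increments:
    - {"tx": 0,"ty": 0.003,"tz": 0.06,"wx": 0,"wy": 0,"wz": 0}
    - {"tx": 0,"ty": 0,"tz": 0,"wx": 0,"wy": 0,"wz": 0}
    - {"tx": 0,"ty": 0,"tz": 0,"wx": 0,"wy": 0,"wz": 0}
    - {"tx": 0,"ty": 0,"tz": 0,"wx": 0,"wy": 0,"wz": 0}
    - {"tx": 0,"ty": 0,"tz": 0,"wx": 0,"wy": 0,"wz": 0}
    - {"tx": 0,"ty": 0,"tz": 0,"wx": 0,"wy": 0,"wz": 0}

```text
time: 24.62
tcp_pos: [0.574, 0.1633, 0.1027]
tcp_rot: [0.117, 0.993, -0.025, -0.006]
contact_force: [-2.2, -0.4, 14.2]
opening: 0.029
grasp_force: 29.8
```

```bash
python3 x.py
python3 - <<'E'
from h import *
p=cam('wrist'); w=cloud(p); d=np.hypot(w[...,0]-.5747,w[...,1]-.1655)
a=w[(d>.0255)&(d<.028)&(w[...,2]>.08)&(w[...,2]<.12)][:,2]; print('rim',np.median(a))
b=(np.hypot(w[...,0]-.4765,w[...,1]-.1835)<.024)&(w[...,2]>.088)&(w[...,2]<.095); X=w[b]
if len(X)>50: print('bar',len(X),cv2.minAreaRect((X[:,:2]*1000).astype(np.float32)))
t=cam('top')
for n in ['short_vial','jar','dropper']: print(n,[np.round(r['centre'],3).tolist() for r in nets.recognise(n,t)[:1]])
E
```

```text
[0.57397209 0.16327929 0.1026597 ] [[-0.973, 0.231, -0.018], [0.232, 0.972, -0.048], [0.007, -0.05, -0.999]] 24.625 0.029046215241159835 [-2.22984578 -0.44880944 14.22726238]
417 axis at tcp z [0.5744 0.1656] at foot [0.574  0.1654] world tilt deg [0.82 0.42] 0.11
rim 0 
rim 0.10108076098224045
bar 2857 ((476.472412109375, 183.436767578125), (13.178590774536133, 40.06346893310547), 52.501190185546875)
short_vial [[0.442, -0.248, 0.071]]
jar [[0.567, -0.121, 0.079]]
dropper [[0.463, -0.114, 0.043]]
```

Everything checks out: the push is 14 N with the cup on its stop, the knob bar stands at -37.5° against the mark at -37.4°, and the other bottles have not moved. I'll hand it in.

```bash
python3 -c "
from h import *
print(job.finish_job())"
```

```text
the job is handed in; nothing more can be done
None
```

I handed the job in at about 25 s: the knob's pointer is on the long mark and released, and the vial stands upright in the cup, still gripped and pressed onto the stop with about 14 N; the other bottles are where they were.

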